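# Top up and close a tumbling barrel

## Task

Get the open rubber tumbling barrel ready for its next run: put the two loose stones in on top of its charge, then close it with the rubber-edged inner lid seated on the ledge inside the mouth with its stud up, the flat steel outer lid over the stud and level on the barrel's rim, hub up, and last the brass nut over the stud, resting flat on the hub. Leave the barrel standing upright where it is.

Things in the scene. Friction and masses are not known exactly. Their poses are not given: they have to be found in the camera images.
- barrel: Open black rubber barrel standing upright, 1.4 kg, 120 mm across (122 at its bands), 76 mm high. Origin: centre of underside, z up. Mouth 108 mm wide at the rim, narrowing to 100 by z 70 mm; flat ledge at z 60 mm, 43.5 to 50 mm from the axis; below it a 87 mm bore with a bumpy bed of fixed stones, tops at z 20 to 26 mm. (The closed barrel lying on rollers at the right is another one: leave it.)
- inner_lid: Black rubber-edged disc with steel face, 96 mm across, 8 mm thick, lower edge chamfered 3 mm; steel stud up from its centre, 12 mm thick from z 8 to 58, tapered to 5 mm at its tip at z 65 mm. 0.22 kg. Origin: centre of underside, z up along the stud. Lies stud up; lift it by the stud. Seated on the ledge its origin is 60 mm above the barrel's.
- outer_lid: Flat round steel lid with a thin black rubber edge, 120 mm across, 4 mm thick, with a raised round hub in the middle, 40 mm across, up to z 24 mm, and a 17 mm hole right through the hub. 0.20 kg. Origin: centre of underside, z up. Lies hub up; lift it by the hub. Seated on the rim, stud through the hole, its origin is 76 mm above the barrel's.
- nut: Round knurled brass nut, 36 mm across up to z 14 mm, then a 25 mm collar up to z 18 mm; plain 16 mm bore right through, which slips over the stud without turning. 0.07 kg. Origin: centre of underside, z up; lies collar up. Seated on the hub its origin is 100 mm above the barrel's.
- pink_stone: Irregular pink stone loose on the table (not those in the barrel): 27 mm along its x, 32 mm along its y, 22 mm high, 0.04 kg. Origin: centre of its underside as it lies at the start, z up.
- cream_stone: Irregular cream-coloured stone loose on the table (not those in the barrel): 30 mm along its x, 40 mm along its y, 22 mm high, 0.06 kg. Origin: centre of its underside as it lies at the start, z up.

How it is judged:
By the outcome, as a careful person would: the job done as asked, in the order asked, and still so for the second after the job is handed in, with the robot touching nothing.
It also fails if it takes over 120 s, if anything falls off the work surface, if the arm or the gripper's body presses on something with over 40 N, if the wrist force passes 120 N, or if a joint passes its speed limit or range.

## Robot

A 6-joint arm with a two-finger parallel gripper is mounted at the origin on a cart in front of the work surface, level with it; the furniture and walls round the work are solid. World frame = base frame: x ahead of the robot, y to its left, z up, the work surface at z = 0. Lengths are in m, angles in degrees, forces in N, time in s.
With the tool pointing down it reaches from about 0.3 to 0.875 m from the base axis. Payload 6.4 kg.
Tool frame: the origin (TCP) lies between the finger pads; the fingertips stand 17 mm ahead of it and the grasp point (between the pads) lies 2 mm behind it (ctrl.tip_reach is the distance from the TCP to the fingertips, in m); z points along the fingers, y is the line along which they close (so a half turn about z gives the same grasp; the last joint's range is limited). The gripper opens to 88 mm and grips with 3 to 60 N. Pads are 18 mm wide; open, the fingers measure 123 mm over their backs; the gripper's body (75 mm by 187 mm) begins 45 mm behind the grasp point.
Start: joints at [-88.138, 10.359, 92.074, -0, 77.567, -11.82], TCP at [0.136, -0.559, 0.256] pointing down, gripper open.
Joint ranges: [-171.53, 171.53], [-51.25, 118.39], [17.06, 147.69], [-65.23, 245.23], [0, 150.52], [-178.68, 178.68]. Speed limits (degrees/s): [147.25, 147.25, 172.46, 180, 180, 180].

## Interface

Orientations are given as a 3x3 rotation matrix whose columns are the frame's x, y, z axes.
In Python, from station import ctrl, eyes gives the robot as it stands.
- The arm moves only by the tool run_rows, called after "Emit:" as a command line: name --pt "numbers of a row" for each row, then --argument value for the rest. Schema: {"type":"object","properties":{"segments":{"type":"array","items":{"type":"array","items":{"type":"number"},"minItems":4,"maxItems":4},"minItems":1,"maxItems":8},"finger_gap":{"type":"number"},"only":{"type":"string"},"quiet":{"type":"boolean"},"lines":{"type":"string"}},"required":["segments"],"additionalProperties":false}. segments is a list of rows, 1 to 8 of them, each of 4 numbers: dx, dy, dz in m, then a turn about the tool's z in degrees; each row is the pose to reach, as a shift and turn from the pose commanded when the call began, along the tool's axes at that moment; what a row does not reach only later rows make up. A row lasts 1/8 s, in which the tool goes at most 0.0625 m and 10.7 degrees, less where a joint would pass 70% of its speed; a pose out of reach is approached as far as the arm can. finger_gap is the finger opening in m, set as the call begins (left out keeps the last). The fingers move at their own pace and stop on an object; the grip force is fixed at half the most. Time passes only in rows, so rows that do not move let the fingers close. The tool returns the time, the measured TCP pose, the force, the opening and the grip force at its end. only (a regular expression) keeps the lines of the reply that match it, lines (a string "A,B") keeps lines A to B, and quiet returns only ok. Input that does not fit is refused with a message, and nothing moves.
- ctrl.get_obs(): the state, without advancing time (a new reading comes with each control period).
- eyes.capture(name): name is "scene" or "top" or "wrist"; returns the picture (480x640x3 uint8, red, green, blue); there is no depth.
- eyes.get_calibration(name): a dict with "intrinsics" (3x3 intrinsics, pixels), "origin" and "orientation" of the camera in the world. Camera axes: x right, y down, z forward; pixel columns grow to the right and rows downward; lengths in m; the calibration is good to about 2 mm. A picture is of the moment at which its call begins: read the wrist's pose just before it. get_calibration takes no time and is no camera call; for the wrist camera it gives the pose at the moment of the call.
- ctrl.finish_job(): hands the job in; it is judged then, once.
The state is a dict: "time_s": time; "qpos": joint angles; "qd": joint speeds; "tau": joint torques, N m; "tool_pos": TCP position; "orientation": TCP orientation; "contact_force": force on the tool from outside, world axes, zero at the start; "torque": the same for the moment, N m; "width": finger opening in m; "grasp_force": force on a finger pad.
Only numpy, scipy, OpenCV 4.12 (cv2) and the standard library are available. Lean on these libraries where they do the work, as an engineer would, in place of code of your own. Each camera call takes 0.05 s, during which the arm holds its last target. There are 200 camera calls.

## Working session

There is one attempt and no reset: what is moved stays moved. The work goes in short steps, Python scripts to look and compute and a tool call to move; the robot and the scene stay as the last step left them, time stands still between calls to the robot, and variables do not carry over. Pictures are saved under pics/ and viewed, at most 18 in all, crops included, and the job is handed in when it is done.

```bash
ls; mkdir -p pics; python3 - <<'E'
from station import ctrl, eyes
import cv2
o=ctrl.get_obs(); print(o['time_s'],o['tool_pos'],o['orientation'],o['width'],ctrl.tip_reach)
for n in("scene","top"):
    cv2.imwrite(f"pics/{n}0.png",eyes.capture(n)[:,:,::-1]); c=eyes.get_calibration(n); print(n,c)
E
```

```text
pics
0.0 [ 0.135995  -0.5581597  0.2548088] [[ 9.71630010e-01  2.36506060e-01 -8.40243828e-05]
 [ 2.36505842e-01 -9.71628491e-01  1.75007885e-03]
 [ 3.32263768e-04 -1.72030138e-03 -9.99998465e-01]] 0.08805790729619058 0.017
scene {'intrinsics': array([[501.62237892,   0.        , 326.93008111],
       [  0.        , 501.62237892, 236.77013231],
       [  0.        ,   0.        ,   1.        ]]), 'origin': array([ 0.13351176, -0.84029677,  0.60280477]), 'orientation': array([[ 0.86982465, -0.31185212,  0.38230005],
       [-0.49316015, -0.57169835,  0.65570882],
       [ 0.01407612, -0.75888685, -0.65107036]])}
top {'intrinsics': array([[604.74983177,   0.        , 325.87656148],
       [  0.        , 604.74983177, 240.88636793],
       [  0.        ,   0.        ,   1.        ]]), 'origin': array([ 0.37988252, -0.2845597 ,  0.88492465]), 'orientation': array([[-0.00741887, -0.99497825,  0.09981606],
       [-0.99926289,  0.01113635,  0.03673779],
       [-0.03766489, -0.09946993, -0.99432746]])}
```

View pics/scene0.png

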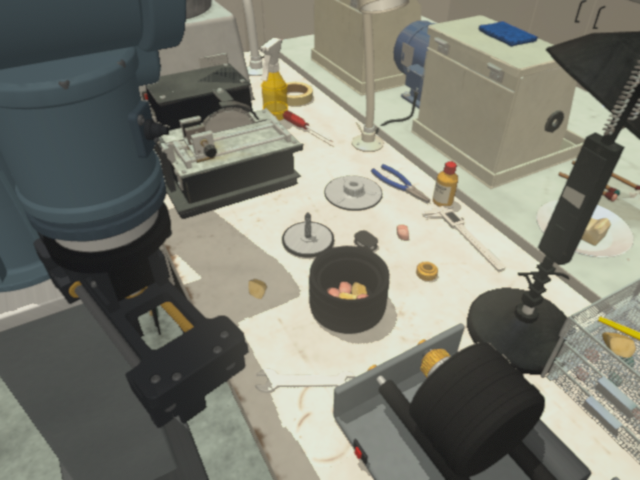

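View pics/top0.png

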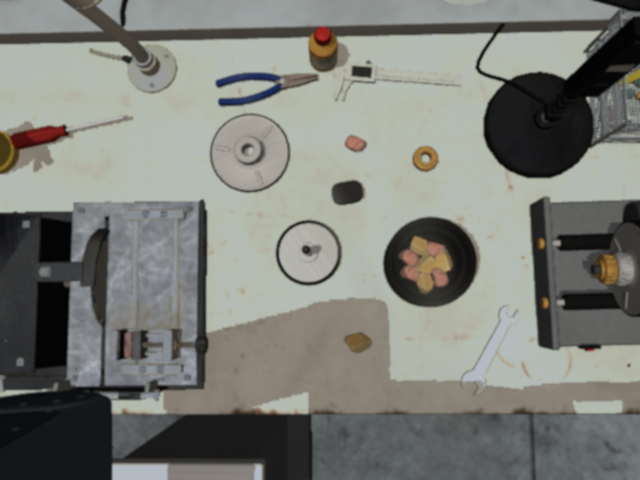

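The scene view shows the cream stone at (258,288), pink stone at (403,232), nut at (428,270), inner lid at (308,238), outer lid at (353,191) and barrel at (348,288). In the top view they are at cream (358,342), pink (356,143), nut (425,158), inner lid (309,252), outer lid (250,152) and barrel (431,262). The dark stone at (347,191) isn't part of the task.

```bash
cat > h.py <<'E'
import numpy as np, cv2
from station import ctrl, eyes
def ray(c,uv):
    d=c['orientation']@np.linalg.solve(c['intrinsics'],[uv[0],uv[1],1.]); return c['origin'],d/np.linalg.norm(d)
def plane(c,uv,z):
    o,d=ray(c,uv); return o+d*(z-o[2])/d[2]
def tri(*cu):
    A=0;b=0;L=[ray(c,u) for c,u in cu]
    for o,d in L: P=np.eye(3)-np.outer(d,d); A=A+P; b=b+P@o
    p=np.linalg.solve(A,b); return p,max(np.linalg.norm(np.cross(p-o,d)) for o,d in L)
def proj(c,p):
    q=c['intrinsics']@(c['orientation'].T@(np.array(p)-c['origin'])); return q[:2]/q[2]
def blob(m,uv,r=60):
    """contour of mask m nearest uv"""
    cs,_=cv2.findContours(m.astype(np.uint8),cv2.RETR_EXTERNAL,cv2.CHAIN_APPROX_NONE)
    cs=[k for k in cs if cv2.contourArea(k)>25]
    return max(cs,key=lambda k:cv2.pointPolygonTest(k,(float(uv[0]),float(uv[1])),True))
def tool(p):
    """shift along the tool's axes to bring TCP to p"""
    o=ctrl.get_obs(); return o['orientation'].T@(np.array(p)-o['tool_pos'])
def hsv(im): return cv2.cvtColor(im,cv2.COLOR_RGB2HSV).astype(int)
E
python3 - <<'E'
from h import *
T=cv2.imread('pics/top0.png')[:,:,::-1].copy();S=cv2.imread('pics/scene0.png')[:,:,::-1].copy()
ct,cs=eyes.get_calibration('top'),eyes.get_calibration('scene')
seeds=dict(cream=((358,342),(258,288)),pink=((356,143),(403,232)),nut=((425,158),(428,270)),inner=((309,252),(308,238)),outer=((250,152),(353,191)),barrel=((431,262),(348,288)))
for n,(a,b) in seeds.items():
    print(n,'T',T[a[1],a[0]],hsv(T)[a[1],a[0]],'S',hsv(S)[b[1],b[0]], 'table pt',plane(ct,a,0).round(3),'tri',tri((ct,a),(cs,b))[0].round(3))
print(hsv(T)[200,320],hsv(T)[320,300])
ht,hs=hsv(T),hsv(S)
for n in('cream','pink','nut'):
    for h,c,i in((ht,ct,0),(hs,cs,1)):
        u=seeds[n][i]; m=(h[...,1]>75); k=blob(m,u); r=cv2.minAreaRect(k); M=cv2.moments(k); g=(M['m10']/M['m00'],M['m01']/M['m00'])
        print(n,i,np.round(g,1),cv2.contourArea(k),r, plane(c,g,.01).round(4))
dk=ht[...,2]<70
for n in('inner','outer','barrel'):
    k=blob(dk,seeds[n][0]); print(n,cv2.fitEllipse(k),cv2.contourArea(k))
E
```

```text
cream T [111  88  50] [ 19 140 111] S [ 20 110 179] table pt [ 0.321 -0.297  0.   ] tri [ 0.322 -0.297  0.006]
pink T [165 110  93] [  7 111 165] S [ 11  83 221] table pt [ 0.615 -0.298  0.   ] tri [ 0.612 -0.298  0.009]
nut T [181 188 174] [ 45  19 188] S [ 19 140 175] table pt [ 0.591 -0.4    0.   ] tri [ 0.589 -0.399  0.009]
inner T [71 70 66] [24 18 71] S [ 25  23 136] table pt [ 0.453 -0.227  0.   ] tri [ 0.452 -0.227  0.007]
outer T [179 185 178] [ 56  10 185] S [ 25  22 138] table pt [ 0.604 -0.139  0.   ] tri [ 0.602 -0.14   0.006]
barrel T [165 136  85] [ 19 124 165] S [  9 103 216] table pt [ 0.436 -0.405  0.   ] tri [ 0.432 -0.398  0.044]
[ 39  20 182] [ 17  36 142]
cream 0 [357.7 341.9] 336.0 ((357.97296142578125, 341.162109375), (21.15707015991211, 20.92457389831543), 54.462318420410156) [ 0.3222 -0.2967  0.01  ]
cream 1 [256.7 288.2] 234.0 ((257.0, 288.5), (19.0, 16.0), 90.0) [ 0.319  -0.2999  0.01  ]
pink 0 [354.7 143.2] 183.5 ((355.0000305175781, 143.50003051757812), (18.335756301879883, 12.521980285644531), 26.56505012512207) [ 0.6122 -0.2959  0.01  ]
pink 1 [402.6 231.4] 101.0 ((402.5, 231.5), (13.0, 9.0), 90.0) [ 0.6117 -0.2969  0.01  ]
nut 0 [425.  158.2] 443.0 ((424.92303466796875, 158.1153564453125), (23.852108001708984, 24.12946128845215), 33.690067291259766) [ 0.588  -0.3985  0.01  ]
nut 1 [426.8 270.8] 300.0 ((427.0, 271.0), (18.0, 20.0), 90.0) [ 0.5862 -0.4007  0.01  ]
inner ((306.0, 249.5), (6.2166361808776855, 6.886274337768555), 158.75738525390625) 32.0
outer ((264.26416015625, 550.4237060546875), (142.01612854003906, 371.6412658691406), 0.0) 1329.5
barrel ((429.9178161621094, 261.870849609375), (87.07502746582031, 91.66043090820312), 75.38485717773438) 6266.5
```

```bash
python3 - <<'E'
from h import *
print(tool([0.30,-0.30,0.20]).round(4)); c=eyes.get_calibration('wrist'); o=ctrl.get_obs(); R=o['orientation']
print(c['intrinsics'],R.T@(c['origin']-o['tool_pos']),(R.T@c['orientation']).round(3))
E
```

```text
[ 0.2204 -0.212   0.0553]
[[357.84756148   0.         316.24155853]
 [  0.         357.84756148 243.7973865 ]
 [  0.           0.           1.        ]] [ 0.07419372 -0.00023328 -0.12953125] [[ 0.    -0.959 -0.285]
 [ 1.     0.     0.001]
 [-0.001 -0.285  0.959]]
```

Emit:
run_rows --pt "0.044 -0.042 0.011 0" --pt "0.088 -0.085 0.022 0" --pt "0.132 -0.127 0.033 0" --pt "0.176 -0.17 0.044 0" --pt "0.22 -0.212 0.055 0" --pt "0.22 -0.212 0.055 0" --pt "0.22 -0.212 0.055 0"

```text
time_s: 0.98
tool_pos: [0.2997, -0.301, 0.2009]
orientation: [[0.971, 0.238, -0.0], [0.238, -0.971, -0.001], [-0.0, 0.001, -1.0]]
contact_force: [-0.1, -1.0, -0.0]
width: 0.0883
grasp_force: 0.0
```

```bash
python3 - <<'E'
from h import *
c=eyes.get_calibration('wrist'); im=eyes.capture('wrist'); cv2.imwrite('pics/w1.png',im[:,:,::-1])
np.save('w1.npy',np.array([c],dtype=object),allow_pickle=True)
print(tool([.322,-.297,.1]))
E
```

```text
[0.02301928 0.00072407 0.10104824]
```

View pics/w1.png

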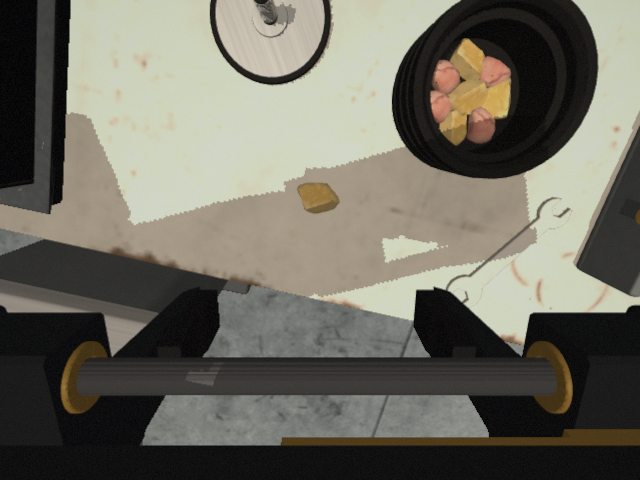

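The wrist view shows the cream stone at (318,197), with its long axis near image x (tool y). The barrel mouth is at about (510,85).

```bash
cat >> h.py <<'E'
def cen(k): M=cv2.moments(k); return np.array((M['m10']/M['m00'],M['m01']/M['m00']))
def stone(im,c,uv,z,sat=85,lo=0,hi=30):
    h=hsv(im); m=(h[...,1]>sat)&(h[...,0]<=hi); k=blob(m,uv); g=cen(k)
    P=np.array([plane(c,u,z)[:2] for u in k[:,0]]); r=cv2.minAreaRect((P*1000).astype(np.float32))
    return g,P,r,cv2.contourArea(k)
E
python3 - <<'E'
from h import *
T=cv2.imread('pics/top0.png')[:,:,::-1].copy();ct=eyes.get_calibration('top')
S=cv2.imread('pics/scene0.png')[:,:,::-1].copy();cs=eyes.get_calibration('scene')
W=cv2.imread('pics/w1.png')[:,:,::-1].copy();cw=np.load('w1.npy',allow_pickle=True)[0]
for s in(85,100,115):
    a=stone(T,ct,(358,342),.011,s);b=stone(W,cw,(318,197),.011,s)
    print(s,a[0],a[2],b[0],b[2],tri((ct,a[0]),(cw,b[0])))
P=b[1]
for an in range(0,180,15):
    d=np.array([np.cos(np.radians(an)),np.sin(np.radians(an))]); q=P@d; print(an,(np.ptp(q)*1000).round(1),end='; ')
E
```

```text
85 [357.57955138 341.82316119] ((323.5205993652344, -296.724853515625), (29.7271671295166, 29.046043395996094), 36.68287658691406) [317.41345975 197.01840491] ((321.8365478515625, -297.3451843261719), (26.128841400146484, 35.86860656738281), 13.748804092407227) (array([ 0.32252207, -0.2964899 ,  0.01279637]), np.float64(6.135870579519555e-05))
100 [357.55229885 341.85287356] ((323.27783203125, -296.7034606933594), (28.77718734741211, 27.116600036621094), 38.484378814697266) [317.28771325 197.02261836] ((323.2368469238281, -297.15814208984375), (28.965858459472656, 31.511802673339844), 32.02006912231445) (array([ 0.32244812, -0.29642586,  0.01245213]), np.float64(3.0385329695118003e-05))
115 [357.12701754 341.37192982] ((323.9172058105469, -295.97869873046875), (28.092252731323242, 23.177032470703125), 44.71503829956055) [317.22175141 197.14467312] ((321.3033142089844, -297.0189514160156), (25.247690200805664, 34.95570755004883), 13.748716354370117) (array([ 0.32381529, -0.29584108,  0.02231987]), np.float64(0.00017633985625320245))
0 27.3; 15 25.5; 30 28.0; 45 32.3; 60 35.1; 75 36.7; 90 36.9; 105 34.7; 120 31.7; 135 29.5; 150 28.7; 165 28.7;
```

Emit:
run_rows --pt "0.012 0 0.02 -10.7" --pt "0.024 0 0.04 -21.4" --pt "0.024 0 0.06 -32.1" --pt "0.024 0 0.08 -42.8" --pt "0.024 0 0.1 -53.5" --pt "0.024 0 0.11 -64.2" --pt "0.024 0 0.12 -74.9" --pt "0.024 0 0.12 -85.6" --finger_gap 0.06

```text
time_s: 2.02
tool_pos: [0.3219, -0.2964, 0.08]
orientation: [[-0.164, 0.986, -0.001], [0.986, 0.164, 0.001], [0.001, -0.001, -1.0]]
contact_force: [0.5, -0.0, 1.0]
width: 0.0597
grasp_force: 0.0
```

Emit:
run_rows --pt "0 0 0 0" --pt "0 0 0 0"

```text
time_s: 2.28
tool_pos: [0.3227, -0.2961, 0.0809]
orientation: [[-0.156, 0.988, 0.0], [0.988, 0.156, -0.0], [-0.001, 0.0, -1.0]]
contact_force: [0.4, 0.0, 0.5]
width: 0.0599
grasp_force: 0.0
```

```bash
python3 - <<'E'
from h import *
print(tool([.3225,-.2965,.020]).round(4))
c=eyes.get_calibration('wrist'); im=eyes.capture('wrist'); u=proj(c,[.3225,-.2965,.012]); a=stone(im,c,u,.011); print(u,a[0],a[2],plane(c,a[0],.012))
E
```

```text
[-0.0004 -0.0002  0.0609]
[314.73828558 268.31299872] [313.89965601 266.57068546] ((323.645751953125, -296.33172607421875), (32.95026779174805, 29.94230842590332), 44.70522689819336) [ 0.32184159 -0.2954954   0.012     ]
```

Emit:
run_rows --pt "0 0 0.03 0" --pt "0 0 0.05 0" --pt "0 0 0.061 0" --pt "0 0 0.061 0"

```text
time_s: 2.82
tool_pos: [0.3227, -0.2947, 0.0193]
orientation: [[-0.16, 0.987, -0.001], [0.987, 0.16, 0.001], [0.001, -0.001, -1.0]]
contact_force: [0.4, -0.7, 0.5]
width: 0.0599
grasp_force: 0.0
```

Emit:
run_rows --pt "0 0 0 0" --pt "0 0 0 0" --pt "0 0 0 0" --pt "0 0 0 0" --finger_gap 0.0

```text
time_s: 3.32
tool_pos: [0.3233, -0.2953, 0.0202]
orientation: [[-0.161, 0.987, 0.001], [0.987, 0.161, -0.001], [-0.001, 0.001, -1.0]]
contact_force: [0.5, 0.2, 3.2]
width: 0.0263
grasp_force: 29.6
```

Emit:
run_rows --pt "0 0 -0.05 0" --pt "0 0 -0.1 0" --pt "0 0 -0.13 0" --pt "0 0 -0.13 0"

```text
time_s: 3.82
tool_pos: [0.3239, -0.2965, 0.152]
orientation: [[-0.161, 0.987, 0.003], [0.987, 0.161, -0.005], [-0.005, 0.002, -1.0]]
contact_force: [0.6, -0.4, -0.9]
width: 0.0264
grasp_force: 29.3
```

```bash
python3 - <<'E'
from h import *
c=eyes.get_calibration('wrist'); im=eyes.capture('wrist'); cv2.imwrite('pics/w2.png',im[:,:,::-1])
np.save('w2.npy',np.array([c],dtype=object),allow_pickle=True)
E
```

```text
(no output)
```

View pics/w2.png

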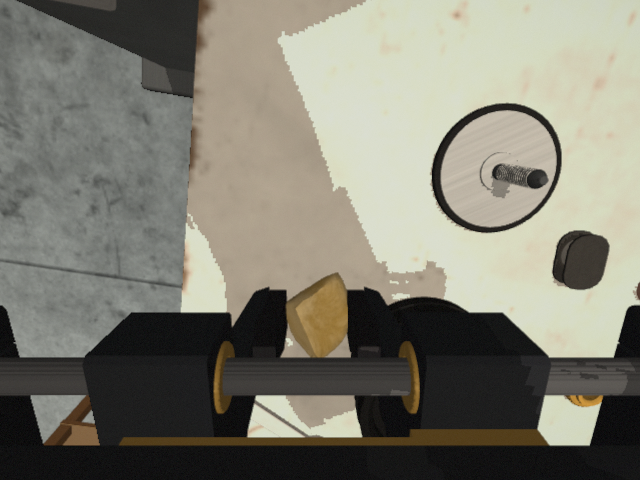

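The cream stone is held at (318,315). The inner lid is at (497,168) with its stud leaning outward by perspective.

```bash
cat >> h.py <<'E'
from scipy.optimize import least_squares
def circ(P,w=None):
    A=np.c_[2*P,np.ones(len(P))]; s=np.linalg.lstsq(A,(P**2).sum(1),rcond=None)[0]; r=np.sqrt(s[2]+s[:2]@s[:2])
    e=np.linalg.norm(P-s[:2],axis=1)-r; return s[:2],r,e
def rcirc(P,n=4):
    for _ in range(n):
        c,r,e=circ(P); P=P[abs(e)<max(2*e.std(),.0005)] if e.std()>.0003 else P
    return c,r,e.std(),len(P)
E
python3 - <<'E'
from h import *
T=cv2.imread('pics/top0.png')[:,:,::-1].copy();ct=eyes.get_calibration('top')
h=hsv(T); k=blob(h[...,2]<70,(410,230)) ; k=blob(h[...,2]<70,(431,222)) 
print(cv2.boundingRect(k))
h2=cv2.convexHull(k); full=k[:,0].astype(float)
P=np.array([plane(ct,u,.076)[:2] for u in full]); c=P.mean(0); away=c-ct['origin'][:2]; away/=np.linalg.norm(away)
d=(P-c); cosang=(d@away)/np.linalg.norm(d,axis=1)
for t in(-.2,.0,.2,.4): print(t,rcirc(P[(cosang>t)&(np.linalg.norm(d,axis=1)>.05)]))
# same, near side on z=0..: base
Q=np.array([plane(ct,u,.0)[:2] for u in full]); print('near side at z=0', rcirc(Q[(cosang<-.3)&(np.linalg.norm(d,axis=1)>.05)]))
E
```

```text
(384, 218, 93, 88)
-0.2 (array([ 0.43290229, -0.39554947]), np.float64(0.057751345119187975), np.float64(0.00036511805658815983), 136)
0.0 (array([ 0.43296822, -0.39573874]), np.float64(0.05759687743995854), np.float64(0.0003636672383506793), 124)
0.2 (array([ 0.43304931, -0.39590275]), np.float64(0.05744513646744477), np.float64(0.0003675868472900135), 110)
0.4 (array([ 0.43307645, -0.39596646]), np.float64(0.05738435322509538), np.float64(0.0003674038277508312), 94)
near side at z=0 (array([ 0.4342595 , -0.39729651]), np.float64(0.06056212366818811), np.float64(0.0003480105814102277), 91)
```

```bash
python3 - <<'E'
from h import *
print(tool([.433,-.379,.152]).round(4))
E
```

```text
[-0.1002  0.0949 -0.0015]
```

Emit:
run_rows --pt "-0.033 0.032 0 0" --pt "-0.066 0.064 0 0" --pt "-0.1 0.095 0 0" --pt "-0.1 0.095 0.045 0" --pt "-0.1 0.095 0.08 0" --pt "-0.1 0.095 0.092 0" --pt "-0.1 0.095 0.092 0" --pt "-0.1 0.095 0.092 0"

```text
time_s: 4.88
tool_pos: [0.4334, -0.3791, 0.0589]
orientation: [[-0.161, 0.987, 0.001], [0.987, 0.161, -0.002], [-0.002, 0.001, -1.0]]
contact_force: [0.4, -0.0, 0.2]
width: 0.0269
grasp_force: 29.3
```

Emit:
run_rows --pt "0 0 0 0" --pt "0 0 0 0" --finger_gap 0.036

```text
time_s: 5.12
tool_pos: [0.4327, -0.3795, 0.0591]
orientation: [[-0.162, 0.987, 0.0], [0.987, 0.162, -0.002], [-0.002, -0.0, -1.0]]
contact_force: [-4.0, -1.3, 3.0]
width: 0.036
grasp_force: 2.1
```

Emit:
run_rows --pt "0 0 -0.04 0" --pt "0 0 -0.09 0" --pt "0 0 -0.15 0" --pt "0 0 -0.2 0" --pt "0 0 -0.2 0" --pt "0 0 -0.2 0"

```text
time_s: 5.88
tool_pos: [0.4327, -0.378, 0.2576]
orientation: [[-0.161, 0.987, 0.0], [0.987, 0.161, -0.0], [-0.0, 0.0, -1.0]]
contact_force: [-0.4, -0.0, -0.8]
width: 0.0363
grasp_force: 0.0
```

```bash
python3 - <<'E'
from h import *
c=eyes.get_calibration('wrist'); im=eyes.capture('wrist'); cv2.imwrite('pics/w3.png',im[:,:,::-1])
np.save('w3.npy',np.array([c],dtype=object),allow_pickle=True)
print(tool([.6122,-.2965,.15]).round(4),proj(c,[.433,-.396,.076]))
E
```

```text
[0.0509 0.1906 0.1064] [312.46277204 242.60353548]
```

View pics/w3.png

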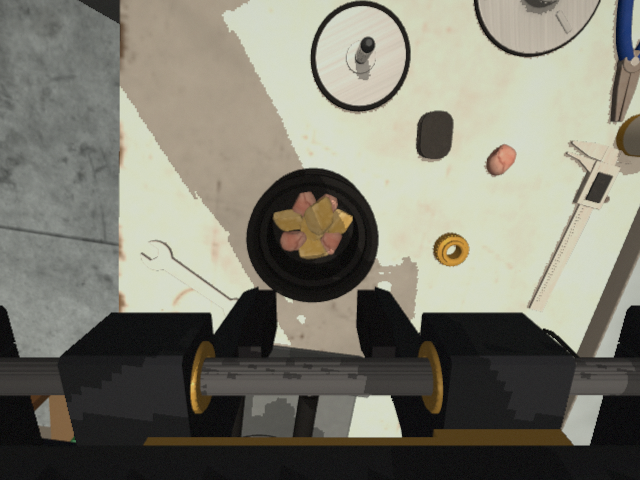

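The cream stone now lies in the barrel near (322,213). The pink stone is at (502,159), the nut at (451,250), the inner lid at (361,56), and the barrel outline is centred near (312,235).

```bash
python3 - <<'E'
from h import *
T=cv2.imread('pics/top0.png')[:,:,::-1].copy();ct=eyes.get_calibration('top')
W=cv2.imread('pics/w3.png')[:,:,::-1].copy();cw=np.load('w3.npy',allow_pickle=True)[0]
for s in(60,75,90):
    a=stone(T,ct,(356,143),.011,s);b=stone(W,cw,(502,159),.011,s)
    print(s,a[0],a[2],b[0],b[2],tri((ct,a[0]),(cw,b[0])))
P=b[1]
for an in range(0,180,15):
    d=np.array([np.cos(np.radians(an)),np.sin(np.radians(an))]); q=P@d; print(an,(np.ptp(q)*1000).round(1),end='; ')
a=stone(T,ct,(417,158),.015,75);b=stone(W,cw,(438,250),.015,75); print('\nnut',a[0],a[2],b[0],b[2],tri((ct,a[0]),(cw,b[0])))
k=blob(hsv(W)[...,2]<70,(270,190)); f=k[:,0]; f=f[(f[:,1]<285)]
P=np.array([plane(cw,u,.076)[:2] for u in f]); c0=np.array([.433,-.396]); d=P-c0
s=(d[:,1]<-.0)&(np.linalg.norm(d,axis=1)<.07)&(np.linalg.norm(d,axis=1)>.05); print('barrel',s.sum(),rcirc(P[s]))
E
```

```text
60 [354.88691983 143.17130802] ((611.6278076171875, -296.671630859375), (27.842863082885742, 19.405986785888672), 62.032981872558594) [500.52982163 159.66304348] ((611.454345703125, -296.6525573730469), (31.334489822387695, 24.65009117126465), 58.39051055908203) (array([ 0.61223037, -0.29625827,  0.00992268]), np.float64(9.585590803639985e-05))
75 [354.7284287  143.19527702] ((611.4623413085938, -296.2710266113281), (27.148223876953125, 18.73802947998047), 62.032981872558594) [500.54735336 159.63147353] ((611.1223754882812, -296.4478759765625), (31.33534049987793, 23.870664596557617), 58.37807846069336) (array([ 0.61220789, -0.29612473,  0.00994819]), np.float64(0.00019795013883113595))
90 [354.59190031 143.17445483] ((611.6070556640625, -295.9981994628906), (25.14446449279785, 17.401626586914062), 62.02893829345703) [500.42734282 159.61654804] ((611.4285888671875, -296.6164245605469), (30.015636444091797, 23.17220687866211), 58.37793731689453) (array([ 0.61246789, -0.29602307,  0.00915426]), np.float64(0.00028810048634667464))
0 27.3; 15 28.3; 30 29.9; 45 30.5; 60 30.1; 75 30.2; 90 30.1; 105 28.9; 120 27.3; 135 24.9; 150 23.5; 165 26.0; 
nut [424.95146727 158.16704289] ((586.9035034179688, -397.787109375), (34.72344207763672, 35.741695404052734), 55.64699172973633) [450.74524353 249.22716895] ((585.5916748046875, -396.9178466796875), (35.89558792114258, 40.01925277709961), 55.49259948730469) (array([ 0.5884763 , -0.39874949,  0.00781571]), np.float64(1.0548605505369805e-05))
barrel 84 (array([ 0.43249736, -0.39550532]), np.float64(0.058895703571074196), np.float64(0.00025903234408281836), 84)
```

Emit:
run_rows --pt "0.013 0.048 0.02 10.3" --pt "0.026 0.096 0.06 20.6" --pt "0.039 0.144 0.1 30.9" --pt "0.051 0.1906 0.14 41" --pt "0.051 0.1906 0.18 41" --pt "0.051 0.1906 0.18 41" --pt "0.051 0.1906 0.18 41" --finger_gap 0.055

```text
time_s: 6.8
tool_pos: [0.6124, -0.2977, 0.078]
orientation: [[0.526, 0.85, -0.0], [0.85, -0.526, 0.0], [-0.0, -0.0, -1.0]]
contact_force: [-0.0, 0.4, 0.7]
width: 0.0549
grasp_force: 0.0
```

```bash
python3 - <<'E'
from h import *
print(tool([.612,-.2965,.020]).round(4))
c=eyes.get_calibration('wrist'); im=eyes.capture('wrist'); u=proj(c,[.612,-.2965,.011]); a=stone(im,c,u,.011,70); print(u,a[0],a[2],plane(c,a[0],.011))
E
```

```text
[ 0.0008 -0.0009  0.058 ]
[314.06952324 268.2518293 ] [312.82675815 267.04048027] ((611.4578247070312, -295.60791015625), (29.965675354003906, 21.653310775756836), 58.948307037353516) [ 0.61177994 -0.29547757  0.011     ]
```

Emit:
run_rows --pt "0.001 0 0.03 0" --pt "0.001 0 0.05 0" --pt "0.001 0 0.058 0" --pt "0.001 0 0.058 0"

```text
time_s: 7.35
tool_pos: [0.6131, -0.2966, 0.0197]
orientation: [[0.526, 0.85, -0.0], [0.85, -0.526, 0.0], [0.0, -0.0, -1.0]]
contact_force: [-0.0, 0.1, 0.5]
width: 0.0548
grasp_force: 0.0
```

Emit:
run_rows --pt "0 0 0 0" --pt "0 0 0 0" --pt "0 0 0 0" --pt "0 0 0 0" --finger_gap 0.0

```text
time_s: 7.85
tool_pos: [0.6135, -0.2965, 0.0202]
orientation: [[0.526, 0.851, 0.0], [0.851, -0.526, -0.0], [0.0, 0.0, -1.0]]
contact_force: [-0.6, 0.5, 0.9]
width: 0.0197
grasp_force: 29.4
```

Emit:
run_rows --pt "0 0 -0.05 0" --pt "0 0 -0.1 0" --pt "0 0 -0.13 0" --pt "0 0 -0.13 0"

```text
time_s: 8.35
tool_pos: [0.6149, -0.2975, 0.1532]
orientation: [[0.526, 0.851, 0.005], [0.851, -0.526, -0.004], [-0.0, 0.006, -1.0]]
contact_force: [-0.3, -0.3, 0.7]
width: 0.02
grasp_force: 29.3
```

```bash
python3 - <<'E'
from h import *
print(tool([.4327,-.414,.150]).round(4))
E
```

```text
[-0.1948 -0.0938  0.0027]
```

Emit:
run_rows --pt "-0.049 -0.023 0 -10.3" --pt "-0.098 -0.047 0 -20.6" --pt "-0.147 -0.07 0 -30.9" --pt "-0.195 -0.094 0 -41" --pt "-0.195 -0.094 0.04 -41" --pt "-0.195 -0.094 0.08 -41" --pt "-0.195 -0.094 0.094 -41" --pt "-0.195 -0.094 0.094 -41"

```text
time_s: 9.35
tool_pos: [0.4301, -0.4117, 0.054]
orientation: [[-0.162, 0.987, -0.002], [0.987, 0.162, 0.003], [0.003, -0.002, -1.0]]
contact_force: [0.4, -0.3, -0.7]
width: 0.02
grasp_force: 29.3
```

Emit:
run_rows --pt "0 0 0 0" --pt "0 0 0 0" --finger_gap 0.03

```text
time_s: 9.6
tool_pos: [0.4317, -0.4138, 0.0574]
orientation: [[-0.162, 0.987, 0.002], [0.987, 0.162, -0.002], [-0.003, 0.001, -1.0]]
contact_force: [0.3, 0.1, 0.5]
width: 0.0299
grasp_force: 0.0
```

Emit:
run_rows --pt "0 0 -0.04 0" --pt "0 0 -0.09 0" --pt "0 0 -0.15 0" --pt "0 0 -0.2 0" --pt "0 0 -0.2 0" --pt "0 0 -0.2 0"

```text
time_s: 10.35
tool_pos: [0.4307, -0.4126, 0.2559]
orientation: [[-0.161, 0.987, 0.0], [0.987, 0.161, -0.0], [-0.001, 0.0, -1.0]]
contact_force: [0.5, 0.7, -1.0]
width: 0.0301
grasp_force: 0.0
```

```bash
python3 - <<'E'
from h import *
c=eyes.get_calibration('wrist'); im=eyes.capture('wrist'); cv2.imwrite('pics/w4.png',im[:,:,::-1])
np.save('w4.npy',np.array([c],dtype=object),allow_pickle=True)
E
```

```text
(no output)
```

View pics/w4.png

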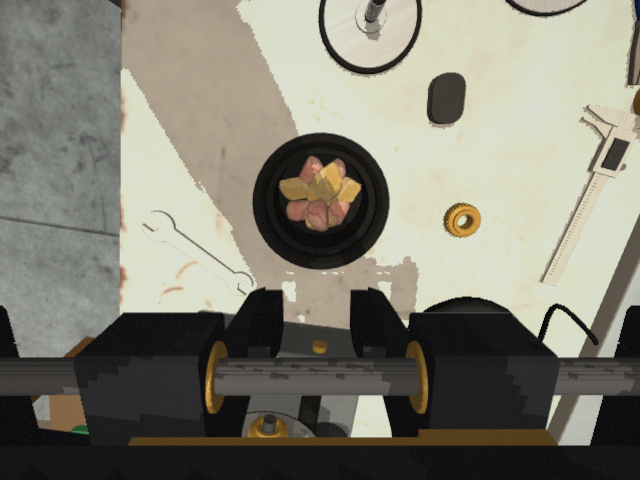

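Both stones are in the barrel: cream near (325,183) and pink near (317,212). The nut is at (462,220).

```bash
python3 - <<'E'
from h import *
ct=eyes.get_calibration('top'); ld=lambda n:(cv2.imread(f'pics/{n}.png')[:,:,::-1].copy(), np.load(n+'.npy',allow_pickle=True)[0] if n[0]=='w' else ct)
def ring(n,uv,R,z,lab):
    im,c=ld(n); v=hsv(im)[...,2]; m=(v<75).astype(np.uint8)
    P=[]
    # outermost dark pixels along rays from centre
    for a in np.linspace(0,2*np.pi,180,endpoint=False):
        rr=np.arange(R-14,R+14,.5); x=uv[0]+rr*np.cos(a); y=uv[1]+rr*np.sin(a)
        ok=(x>0)&(x<639)&(y>0)&(y<479)
        if not ok.all(): continue
        q=cv2.remap(v.astype(np.float32),x.astype(np.float32)[None],y.astype(np.float32)[None],1)[0]
        d=np.diff(q); i=d.argmax()
        if d[i]>10: P.append((x[i]+.5*np.cos(a)*.5,y[i]+.5*np.sin(a)*.5))
    P=np.array(P,np.float32); Q=np.array([plane(c,u,z)[:2] for u in P]); r=rcirc(Q,6); print(lab,n,r)
    return proj(c,[*r[0],z]),c
a=ring('w2',(497,168),64,.006,'inner'); b=ring('top0',(309,252),33,.006,'inner'); c=ring('w3',(361,56),51,.006,'inner')
print(tri(a[::-1],b[::-1]),tri(b[::-1],c[::-1]))
ring('top0',(250,152),40,.004,'outer')
im4,c4=ld('w4'); im3,c3=ld('w3')
cv2.imwrite('pics/bar.png',np.hstack([cv2.resize(im3[165:305,240:385],None,fx=2.7,fy=2.7,interpolation=2),cv2.resize(im4[130:270,250:395],None,fx=2.7,fy=2.7,interpolation=2)])[:,:,::-1])
for (n,sd,lim) in(('w4',(320,145),290),):
    W,cw=ld(n); k=blob(hsv(W)[...,2]<70,(280,160)); f=k[:,0]
    P=np.array([plane(cw,u,.076)[:2] for u in f]); d=P-np.array([.4327,-.3957]); nn=np.linalg.norm(d,axis=1)
    s=(d[:,1]<-.0)&(nn<.07)&(nn>.05); print('barrel',s.sum(),rcirc(P[s]))
E
```

```text
inner w2 (array([ 0.45139569, -0.2261794 ]), np.float64(0.0484325929312226), np.float64(0.0002844824570534777), 170)
inner top0 (array([ 0.45186298, -0.22630674]), np.float64(0.047666776265372746), np.float64(0.00033146466831947264), 160)
inner w3 (array([ 0.45144704, -0.22606646]), np.float64(0.04808118714308199), np.float64(0.0002790369868230061), 151)
(array([ 0.45195849, -0.22621279,  0.0048796 ]), np.float64(1.9984973879595447e-05)) (array([ 0.4515104 , -0.22643069,  0.0077947 ]), np.float64(0.0002049439644940662))
outer top0 (array([ 0.60272273, -0.13878423]), np.float64(0.060275790732669914), np.float64(0.0003018970135925905), 155)
barrel 182 (array([ 0.43238298, -0.39535943]), np.float64(0.05886058168195825), np.float64(0.00025414101027398657), 182)
```

View pics/bar.png

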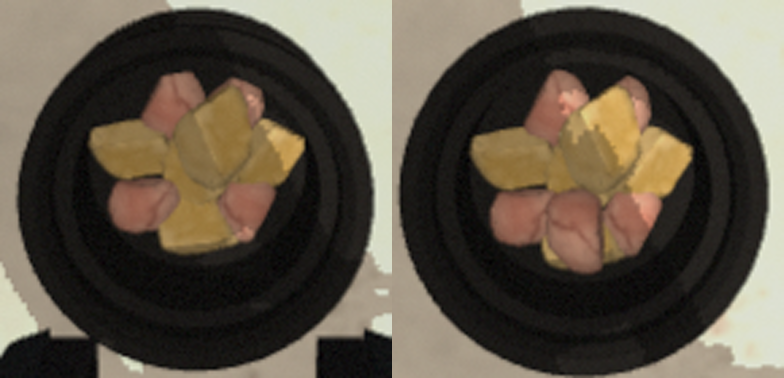

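Both stones lie flat on the bed with the two not stacked on each other, well below the ledge. Next is the inner lid.

```bash
python3 - <<'E'
from h import *
print(tool([.4516,-.2263,.12]).round(4))
E
```

```text
[0.1799 0.051  0.1349]
```

Emit:
run_rows --pt "0.06 0.017 0 0" --pt "0.12 0.034 0.03 0" --pt "0.18 0.051 0.07 0" --pt "0.18 0.051 0.12 0" --pt "0.18 0.051 0.135 0" --pt "0.18 0.051 0.135 0" --pt "0.18 0.051 0.135 0" --finger_gap 0.05

```text
time_s: 11.28
tool_pos: [0.4531, -0.229, 0.1224]
orientation: [[-0.16, 0.987, 0.002], [0.987, 0.16, -0.002], [-0.002, 0.002, -1.0]]
contact_force: [0.2, 0.2, 0.7]
width: 0.0496
grasp_force: 0.0
```

```bash
python3 - <<'E'
from h import *
print(tool([.4516,-.2263,.042]).round(4))
c=eyes.get_calibration('wrist'); im=eyes.capture('wrist'); cv2.imwrite('pics/w5.png',im[:,:,::-1])
np.save('w5.npy',np.array([c],dtype=object),allow_pickle=True)
print(proj(c,[.4516,-.2263,.008]),proj(c,[.4516,-.2263,.065]))
E
```

```text
[ 0.003  -0.0012  0.0804]
[313.54867067 241.15143351] [313.06825938 269.89499303]
```

View pics/w5.png

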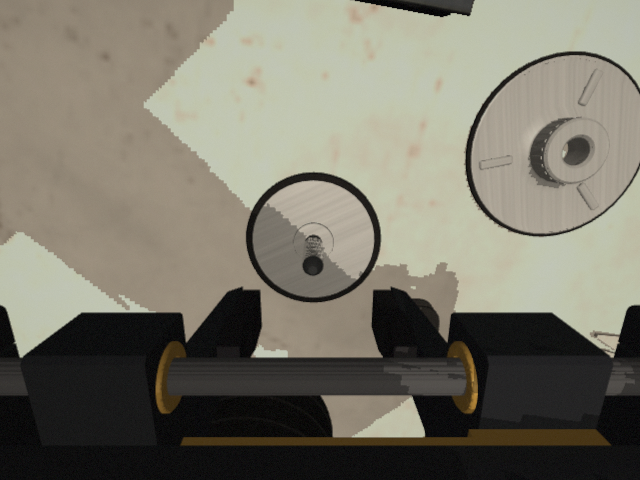

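The stud base is at (313,241) and its tip at (313,267), as predicted.

Emit:
run_rows --pt "0.001 0 0.03 0" --pt "0.001 0 0.06 0" --pt "0.001 0 0.08 0" --pt "0.001 0 0.08 0" --pt "0.001 0 0.08 0"

```text
time_s: 11.95
tool_pos: [0.4528, -0.2272, 0.0423]
orientation: [[-0.161, 0.987, 0.002], [0.987, 0.161, -0.002], [-0.002, 0.002, -1.0]]
contact_force: [0.1, 0.0, -0.1]
width: 0.0501
grasp_force: 0.0
```

Emit:
run_rows --pt "0 0 0 0" --pt "0 0 0 0" --pt "0 0 0 0" --pt "0 0 0 0" --finger_gap 0.0

```text
time_s: 12.45
tool_pos: [0.4518, -0.226, 0.0408]
orientation: [[-0.162, 0.987, -0.0], [0.987, 0.162, -0.0], [-0.0, -0.0, -1.0]]
contact_force: [-3.4, -0.8, 1.9]
width: 0.0124
grasp_force: 1.4
```

Emit:
run_rows --pt "0 0 -0.02 0" --pt "0 0 -0.06 0" --pt "0 0 -0.1 0" --pt "0 0 -0.13 0" --pt "0 0 -0.13 0" --pt "0 0 -0.13 0"

```text
time_s: 13.2
tool_pos: [0.4511, -0.2254, 0.1692]
orientation: [[-0.161, 0.987, -0.002], [0.987, 0.161, 0.001], [0.002, -0.001, -1.0]]
contact_force: [-0.9, 0.1, -2.6]
width: 0.0109
grasp_force: 30.0
```

```bash
python3 - <<'E'
from h import *
print(tool([.4324,-.3954,.172]).round(4))
c=eyes.get_calibration('wrist'); im=eyes.capture('wrist'); cv2.imwrite('pics/w6.png',im[:,:,::-1])
E
```

```text
[-0.1647 -0.0459 -0.003 ]
```

View pics/w6.png

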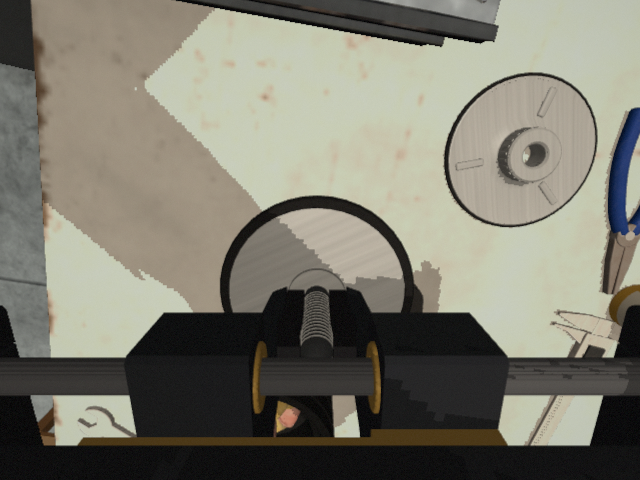

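The lid is lifted by the stud and level; the stud is at (316,315) and the ring is centred near x 316.

Emit:
run_rows --pt "-0.055 -0.015 0 0" --pt "-0.11 -0.031 0 0" --pt "-0.155 -0.043 0 0" --pt "-0.1645 -0.046 0 0" --pt "-0.1645 -0.046 0.02 0" --pt "-0.1645 -0.046 0.04 0" --pt "-0.1645 -0.046 0.04 0" --pt "-0.1645 -0.046 0.04 0"

```text
time_s: 14.25
tool_pos: [0.4332, -0.3952, 0.1306]
orientation: [[-0.162, 0.987, -0.0], [0.987, 0.162, 0.001], [0.001, -0.0, -1.0]]
contact_force: [0.1, -0.6, -2.8]
width: 0.0111
grasp_force: 30.0
```

```bash
python3 - <<'E'
from h import *
for _ in range(2): print(tool([.4324,-.3954,.101]).round(4)); eyes.capture('wrist')
cv2.imwrite('pics/s2.png',cv2.resize(eyes.capture('scene')[200:350,260:440],None,fx=4,fy=4,interpolation=2)[:,:,::-1])
E
```

```text
[-0.0001 -0.0008  0.0296]
[ 0.0004 -0.0009  0.0302]
```

View pics/s2.png

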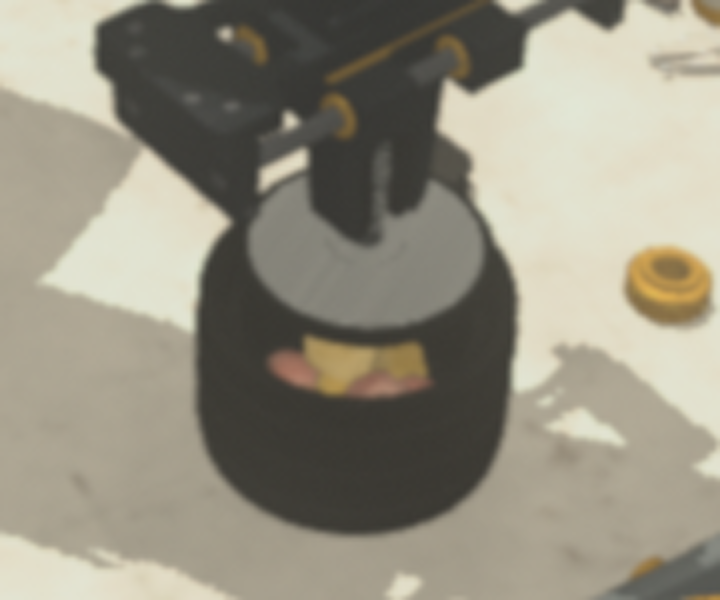

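The scene crop shows the lid level and centred above the open mouth. Lowering in small steps.

Emit:
run_rows --pt "0 -0.001 0.01 0" --pt "0 -0.001 0.018 0" --pt "0 -0.001 0.023 0" --pt "0 -0.001 0.026 0" --pt "0 -0.001 0.026 0" --pt "0 -0.001 0.026 0"

```text
time_s: 15.15
tool_pos: [0.4322, -0.3961, 0.1049]
orientation: [[-0.161, 0.987, 0.0], [0.987, 0.161, -0.0], [-0.0, 0.0, -1.0]]
contact_force: [0.8, 0.6, -2.4]
width: 0.0109
grasp_force: 30.0
```

Emit:
run_rows --pt "0 0 0.002 0" --pt "0 0 0.004 0" --pt "0 0 0.004 0" --pt "0 0 0.004 0"

```text
time_s: 15.65
tool_pos: [0.4322, -0.3961, 0.1009]
orientation: [[-0.161, 0.987, 0.0], [0.987, 0.161, -0.0], [-0.0, 0.0, -1.0]]
contact_force: [1.0, 0.6, -1.2]
width: 0.0111
grasp_force: 30.0
```

Emit:
run_rows --pt "0 0 0.001 0" --pt "0 0 0.001 0"

```text
time_s: 15.9
tool_pos: [0.4322, -0.3961, 0.1008]
orientation: [[-0.161, 0.987, 0.0], [0.987, 0.161, -0.0], [-0.0, 0.0, -1.0]]
contact_force: [-1.9, 2.4, 6.6]
width: 0.0108
grasp_force: 30.0
```

Emit:
run_rows --pt "0 0 0 0" --pt "0 0 0 0" --pt "0 0 0 0" --finger_gap 0.03

```text
time_s: 16.27
tool_pos: [0.432, -0.396, 0.0996]
orientation: [[-0.161, 0.987, -0.0], [0.987, 0.161, 0.0], [0.0, -0.0, -1.0]]
contact_force: [0.3, 0.7, 0.2]
width: 0.0298
grasp_force: 0.0
```

Emit:
run_rows --pt "0 0 -0.04 0" --pt "0 0 -0.1 0" --pt "0 0 -0.15 0" --pt "0 0 -0.15 0" --pt "0 0 -0.15 0"

```text
time_s: 16.9
tool_pos: [0.4318, -0.3956, 0.2489]
orientation: [[-0.161, 0.987, -0.001], [0.987, 0.161, 0.001], [0.001, -0.0, -1.0]]
contact_force: [-0.4, -0.4, -0.1]
width: 0.0303
grasp_force: 0.0
```

```bash
python3 - <<'E'
from h import *
c=eyes.get_calibration('wrist'); im=eyes.capture('wrist'); cv2.imwrite('pics/w7.png',im[:,:,::-1])
np.save('w7.npy',np.array([c],dtype=object),allow_pickle=True)
cv2.imwrite('pics/s3.png',cv2.resize(eyes.capture('scene')[200:350,260:440],None,fx=4,fy=4,interpolation=2)[:,:,::-1])
b=[.4324,-.3957]; print(proj(c,[*b,.068]),proj(c,[*b,.125]))
cv2.imwrite('pics/v7.png',np.hstack([im[60:400,120:520],cv2.resize(cv2.imread('pics/s3.png')[:,:,::-1],(400,340))])[:,:,::-1])
E
```

```text
[316.20502834 224.08275081] [316.21744544 242.02768575]
```

View pics/v7.png

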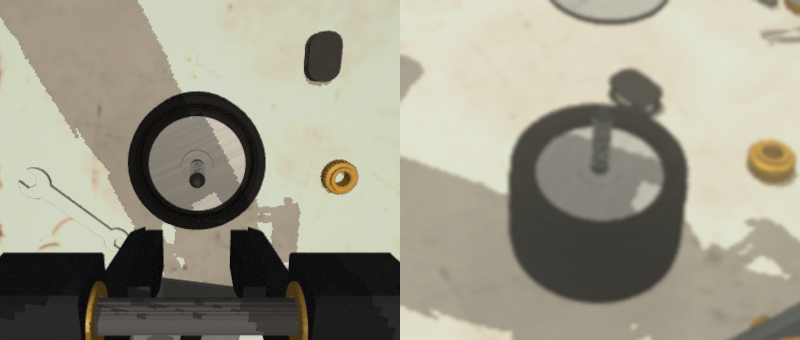

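The inner lid is seated: the stud tip is at (317,241), as predicted, and contact came at the expected height. Next is the outer lid; I'm measuring its hub and the nut.

```bash
python3 - <<'E'
from h import *
c=eyes.get_calibration('wrist')
ct=eyes.get_calibration('top'); ld=lambda n:(cv2.imread(f'pics/{n}.png')[:,:,::-1].copy(), np.load(n+'.npy',allow_pickle=True)[0] if n[0]=='w' else ct)
T,_=ld('top0'); W,cw=ld('w5')
def hole(im,uv):
    v=hsv(im)[...,2]; s=v[int(uv[1])-14:int(uv[1])+14,int(uv[0])-14:int(uv[0])+14]; t=(s.min()+np.median(s))/2
    return cen(blob(v<t,uv)),cv2.contourArea(blob(v<t,uv))
for c0,im,uv in((ct,T,(249,151)),(cw,W,(577,149))):
    g,a=hole(im,uv); print(g,a,plane(c0,g,.024))
a=hole(T,(249,151))[0];b=hole(W,(577,149))[0]; print(tri((ct,a),(cw,b)))
print('fly',tool([.6027,-.1388,.10]).round(4))
E
```

```text
[245.36979167 146.94791667] 32.0 [ 0.605627   -0.13601249  0.024     ]
[578.28177197 145.57879448] 229.5 [ 0.60199518 -0.1351974   0.024     ]
(array([ 0.60781549, -0.13451758,  0.01571217]), np.float64(6.508486698602737e-05))
fly [0.2248 0.2107 0.1479]
```

Emit:
run_rows --pt "0.038 0.035 0 0" --pt "0.075 0.07 0 0" --pt "0.112 0.105 0.02 0" --pt "0.15 0.14 0.05 0" --pt "0.187 0.175 0.09 0" --pt "0.225 0.211 0.13 0" --pt "0.225 0.211 0.13 0" --pt "0.225 0.211 0.13 0" --finger_gap 0.06

```text
time_s: 18.0
tool_pos: [0.6033, -0.1397, 0.1185]
orientation: [[-0.162, 0.987, -0.002], [0.987, 0.162, 0.001], [0.001, -0.002, -1.0]]
contact_force: [0.5, -0.2, 0.1]
width: 0.0599
grasp_force: 0.0
```

```bash
python3 - <<'E'
from h import *
print(tool([.6027,-.1388,.025]).round(4))
c=eyes.get_calibration('wrist'); im=eyes.capture('wrist'); cv2.imwrite('pics/w8.png',im[:,:,::-1])
np.save('w8.npy',np.array([c],dtype=object),allow_pickle=True)
print(proj(c,[.6027,-.1388,.004]),proj(c,[.6027,-.1388,.024]))
E
```

```text
[ 0.0009 -0.0002  0.0935]
[315.08263849 244.13240902] [314.93995877 252.81882032]
```

View pics/w8.png

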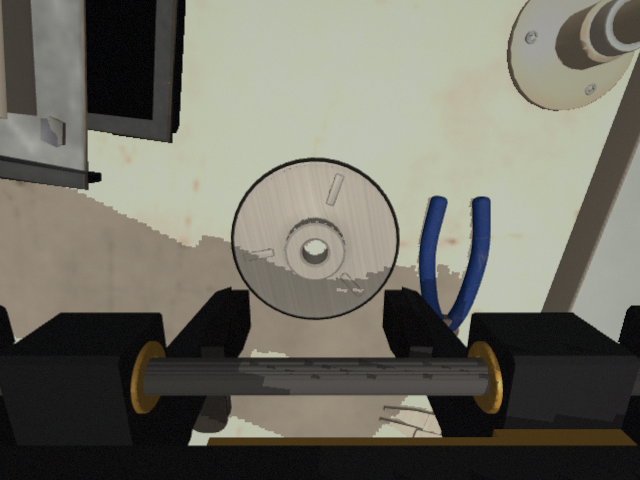

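The hub hole is at (315,251), within about 1 mm of the prediction, and the pliers handle at (430,230) clears the right finger.

```bash
python3 - <<'E'
from h import *
a=np.load('w5.npy',allow_pickle=True)[0];b=np.load('w8.npy',allow_pickle=True)[0]
print(tri((a,(577,149.5)),(b,(315,251))))
E
```

```text
(array([ 0.60250022, -0.13760268,  0.02350973]), np.float64(0.00011597494150936948))
```

Emit:
run_rows --pt "0.001 0 0.04 0" --pt "0.001 0 0.075 0" --pt "0.001 0 0.09 0" --pt "0.001 0 0.093 0" --pt "0.001 0 0.093 0" --pt "0.001 0 0.093 0"

```text
time_s: 18.8
tool_pos: [0.6049, -0.1395, 0.0283]
orientation: [[-0.161, 0.987, 0.002], [0.987, 0.161, -0.001], [-0.001, 0.002, -1.0]]
contact_force: [0.8, -0.8, -0.3]
width: 0.0597
grasp_force: 0.0
```

Emit:
run_rows --pt "0 0 0 0" --pt "0 0 0 0" --pt "0 0 0 0" --pt "0 0 0 0" --finger_gap 0.0

```text
time_s: 19.3
tool_pos: [0.6036, -0.1389, 0.0271]
orientation: [[-0.162, 0.987, -0.001], [0.987, 0.162, -0.0], [0.0, -0.001, -1.0]]
contact_force: [-4.1, 0.4, 5.5]
width: 0.0399
grasp_force: 30.0
```

Emit:
run_rows --pt "0 0 -0.02 0" --pt "0 0 -0.07 0" --pt "0 0 -0.12 0" --pt "0 0 -0.16 0" --pt "0 0 -0.16 0" --pt "0 0 -0.16 0"

```text
time_s: 20.05
tool_pos: [0.6031, -0.1385, 0.1856]
orientation: [[-0.161, 0.987, -0.001], [0.987, 0.161, 0.001], [0.001, -0.001, -1.0]]
contact_force: [-0.8, 0.3, -3.8]
width: 0.0399
grasp_force: 30.0
```

```bash
python3 - <<'E'
from h import *
print(tool([.4322,-.3957,.185]).round(4))
c=eyes.get_calibration('wrist'); im=eyes.capture('wrist'); cv2.imwrite('pics/w9.png',im[:,:,::-1])
np.save('w9.npy',np.array([c],dtype=object),allow_pickle=True)
E
```

```text
[-0.2263 -0.2102  0.0007]
```

View pics/w9.png

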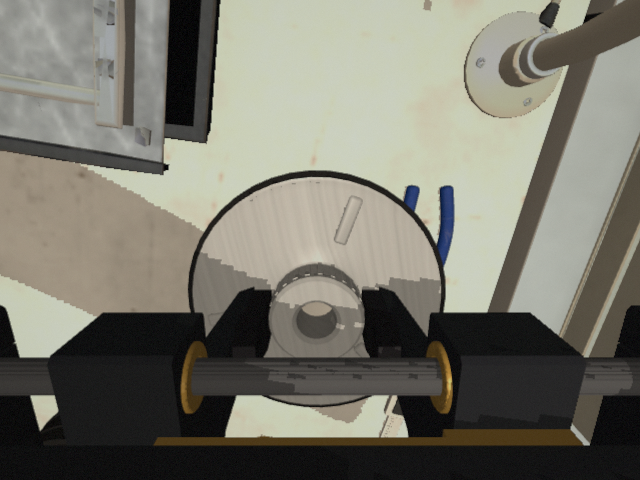

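The outer lid is held by the hub; the hole is at about (317,319). Next I check its offset in the hand.

```bash
python3 - <<'E'
from h import *
c=np.load('w9.npy',allow_pickle=True)[0]; im=cv2.imread('pics/w9.png')[:,:,::-1].copy(); v=hsv(im)[...,2].astype(np.float32)
o=ctrl.get_obs(); p=o['tool_pos']; z=p[2]-.0265+.004
P=[]
for a in np.radians(np.arange(170,371,2)):
    rr=np.arange(105,150,.5); x=(317+rr*np.cos(a)).astype(np.float32); y=(290+rr*np.sin(a)).astype(np.float32)
    q=cv2.remap(v,x[None],y[None],1)[0]; i=np.diff(q).argmax()
    if np.diff(q)[i]>10: P.append((x[i],y[i]))
Q=np.array([plane(c,u,z)[:2] for u in P]); r=rcirc(Q,6); print(r, o['orientation'].T[:2,:2]@(r[0]-p[:2]))
print('tcp proj',proj(c,[*p[:2],p[2]-.0025]))
# stud tip from w7
c7=np.load('w7.npy',allow_pickle=True)[0]; v7=hsv(cv2.imread('pics/w7.png')[:,:,::-1].copy())[...,2]
k=blob(v7[225:260,300:335]<75,(17,16)); g=cen(k)+[300,225]; print(g,cv2.contourArea(k),plane(c7,g,.123))
E
```

```text
(array([ 0.60366055, -0.13778215]), np.float64(0.05984005887725116), np.float64(0.00016572960237507236), 93) [0.00037302 0.00109349]
tcp proj [313.77784139 322.44721056]
[316.72052846 239.7195122 ] 164.0 [ 0.43257503 -0.3944547   0.123     ]
```

Emit:
run_rows --pt "-0.04 -0.037 0 0" --pt "-0.08 -0.074 0 0" --pt "-0.12 -0.112 0 0" --pt "-0.16 -0.149 0 0" --pt "-0.2 -0.186 0 0" --pt "-0.2265 -0.2105 0 0" --pt "-0.2265 -0.2105 0 0" --pt "-0.2265 -0.2105 0 0"

```text
time_s: 21.1
tool_pos: [0.4323, -0.3952, 0.185]
orientation: [[-0.161, 0.987, -0.002], [0.987, 0.161, 0.003], [0.003, -0.001, -1.0]]
contact_force: [0.6, 0.3, -2.2]
width: 0.0403
grasp_force: 30.0
```

```bash
python3 - <<'E'
from h import *
for _ in range(3): print(tool([.4323,-.3957,.103]).round(4)); im=eyes.capture('wrist')
c=eyes.get_calibration('wrist'); p=ctrl.get_obs()['tool_pos']; print(proj(c,[.4324,-.3955,.125]),proj(c,[*p[:2],p[2]-.0025]))
cv2.imwrite('pics/w10.png',cv2.resize(im[260:400,240:400],None,fx=4,fy=4,interpolation=2)[:,:,::-1])
E
```

```text
[-0.0008  0.      0.0819]
[-0.0009 -0.0005  0.0823]
[-0.0008 -0.0008  0.0827]
[313.67200097 273.26245388] [314.82310781 324.01071945]
```

View pics/w10.png

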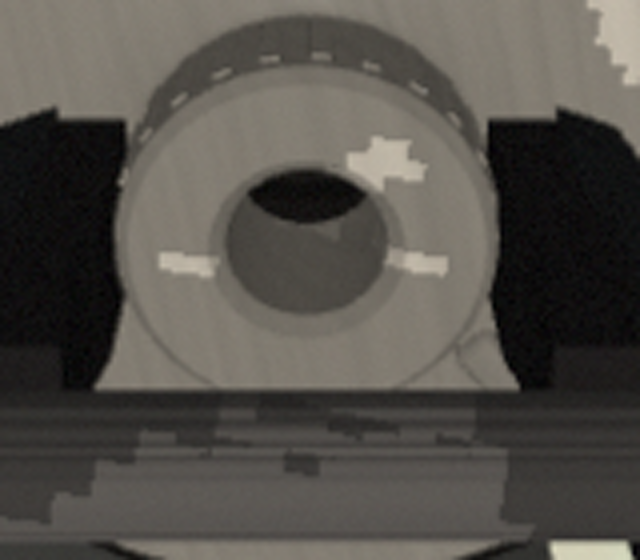

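The hub hole is at full-frame (317,320), about 1 mm off the TCP in x and y, so I'll compensate and lower in stages.

Emit:
run_rows --pt "-0.0015 -0.001 0 0" --pt "-0.0015 -0.001 0.02 0" --pt "-0.0015 -0.001 0.035 0" --pt "-0.0015 -0.001 0.045 0" --pt "-0.0015 -0.001 0.055 0" --pt "-0.0015 -0.001 0.065 0" --pt "-0.0015 -0.001 0.065 0" --pt "-0.0015 -0.001 0.065 0"

```text
time_s: 22.25
tool_pos: [0.432, -0.3983, 0.122]
orientation: [[-0.161, 0.987, 0.0], [0.987, 0.161, -0.0], [-0.0, 0.0, -1.0]]
contact_force: [-0.3, 0.7, -2.7]
width: 0.0398
grasp_force: 30.0
```

Emit:
run_rows --pt "0 0 0.006 0" --pt "0 0 0.012 0" --pt "0 0 0.014 0" --pt "0 0 0.014 0" --pt "0 0 0.014 0"

```text
time_s: 22.88
tool_pos: [0.432, -0.3981, 0.1078]
orientation: [[-0.161, 0.987, 0.0], [0.987, 0.161, -0.0], [-0.0, 0.0, -1.0]]
contact_force: [-0.1, -0.2, -2.0]
width: 0.0399
grasp_force: 30.0
```

Emit:
run_rows --pt "0 0 0.002 0" --pt "0 0 0.004 0" --pt "0 0 0.004 0" --pt "0 0 0.004 0"

```text
time_s: 23.38
tool_pos: [0.4318, -0.398, 0.1037]
orientation: [[-0.161, 0.987, -0.0], [0.987, 0.161, 0.0], [0.0, -0.0, -1.0]]
contact_force: [-0.0, -0.1, -2.3]
width: 0.04
grasp_force: 30.0
```

Emit:
run_rows --pt "0 0 0.001 0" --pt "0 0 0.0015 0" --pt "0 0 0.0015 0"

```text
time_s: 23.75
tool_pos: [0.432, -0.3981, 0.1031]
orientation: [[-0.161, 0.987, 0.0], [0.987, 0.161, -0.0], [-0.0, 0.0, -1.0]]
contact_force: [-0.8, 2.0, 4.0]
width: 0.0401
grasp_force: 30.0
```

Emit:
run_rows --pt "0 0 -0.0015 0" --pt "0.0014 0 -0.0015 0" --pt "0.0014 0 0 0" --pt "0.0014 0 0 0"

```text
time_s: 24.25
tool_pos: [0.4317, -0.3965, 0.1031]
orientation: [[-0.162, 0.987, -0.0], [0.987, 0.162, 0.0], [0.0, -0.0, -1.0]]
contact_force: [-2.6, 3.3, 7.4]
width: 0.0399
grasp_force: 30.0
```

Emit:
run_rows --pt "0 0 0 0" --pt "0 0 0 0" --pt "0 0 0 0" --finger_gap 0.06

```text
time_s: 24.62
tool_pos: [0.4317, -0.3967, 0.1021]
orientation: [[-0.161, 0.987, 0.0], [0.987, 0.161, -0.0], [-0.0, 0.0, -1.0]]
contact_force: [0.4, 0.1, -0.4]
width: 0.0598
grasp_force: 0.0
```

Emit:
run_rows --pt "0 0 -0.04 0" --pt "0 0 -0.09 0" --pt "0 0 -0.14 0" --pt "0 0 -0.14 0" --pt "0 0 -0.14 0"

```text
time_s: 25.25
tool_pos: [0.4314, -0.3963, 0.2415]
orientation: [[-0.161, 0.987, -0.0], [0.987, 0.161, 0.001], [0.001, -0.0, -1.0]]
contact_force: [0.2, 1.3, -1.9]
width: 0.0602
grasp_force: 0.0
```

```bash
python3 - <<'E'
from h import *
c=eyes.get_calibration('wrist'); im=eyes.capture('wrist'); cv2.imwrite('pics/w11.png',im[:,:,::-1])
np.save('w11.npy',np.array([c],dtype=object),allow_pickle=True)
S=cv2.resize(eyes.capture('scene')[200:350,260:440],(400,340),interpolation=2)
b=[.4324,-.3957]; print(proj(c,[*b,.080]),proj(c,[*b,.125]))
cv2.imwrite('pics/v11.png',np.hstack([im[60:400,150:550],S])[:,:,::-1])
print('nut fly',tool([.588,-.3985,.10]).round(4))
h=hsv(im); u=proj(c,[.588,-.3985,.015]); k=blob((h[...,1]>75)&(h[...,0]<30),u+np.array([-12,0])); print(u,cen(k),[plane(c,cen(k),z).round(4) for z in(.008,.012)])
ct=eyes.get_calibration('top'); print(tri((ct,(424.95,158.17)),(c,cen(k))))
E
```

```text
[316.75157465 228.67158663] [316.85972903 244.02183531]
nut fly [-0.0284  0.1547  0.1399]
[464.63120286 239.4445774 ] [462.37502101 237.89729366] [array([ 0.5885, -0.3987,  0.008 ]), array([ 0.5866, -0.3979,  0.012 ])]
(array([ 0.58837219, -0.39868743,  0.008233  ]), np.float64(1.536962025730474e-05))
```

View pics/v11.png

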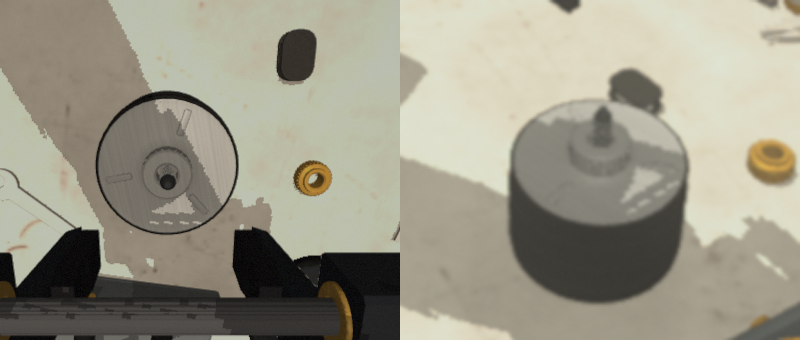

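The outer lid sits level on the rim with the stud through the hub; the tip is at full-frame (318,241). The nut measures (0.588,-0.399), with its mid-height at 8 mm.

Emit:
run_rows --pt "-0.0095 0.052 0 0" --pt "-0.019 0.104 0.03 0" --pt "-0.0284 0.155 0.08 0" --pt "-0.0284 0.155 0.13 0" --pt "-0.0284 0.155 0.16 0" --pt "-0.0284 0.155 0.16 0" --pt "-0.0284 0.155 0.16 0" --finger_gap 0.055

```text
time_s: 26.22
tool_pos: [0.5894, -0.4001, 0.0829]
orientation: [[-0.161, 0.987, 0.001], [0.987, 0.161, -0.0], [-0.001, 0.0, -1.0]]
contact_force: [-0.6, 0.5, 0.3]
width: 0.055
grasp_force: 0.0
```

```bash
python3 - <<'E'
from h import *
print(tool([.5884,-.3987,.020]).round(4))
c=eyes.get_calibration('wrist'); im=eyes.capture('wrist'); h=hsv(im); u=proj(c,[.5884,-.3987,.009]); k=blob((h[...,1]>75)&(h[...,0]<30),u+np.array([-20,0])); print(u,cen(k),cv2.minAreaRect(k),plane(c,cen(k),.009))
E
```

```text
[ 0.0015 -0.0008  0.0629]
[313.82393817 262.42485575] [313.24390244 262.02888774] ((312.93243408203125, 261.5946044921875), (61.978416442871094, 60.8276252746582), 80.53767395019531) [ 0.58801491 -0.3985066   0.009     ]
```

Emit:
run_rows --pt "0.001 -0.0005 0.03 0" --pt "0.001 -0.0005 0.055 0" --pt "0.001 -0.0005 0.0625 0" --pt "0.001 -0.0005 0.0625 0" --pt "0.001 -0.0005 0.0625 0"

```text
time_s: 26.9
tool_pos: [0.5892, -0.3994, 0.021]
orientation: [[-0.161, 0.987, 0.001], [0.987, 0.161, -0.001], [-0.001, 0.001, -1.0]]
contact_force: [0.6, -0.6, 0.1]
width: 0.0552
grasp_force: 0.0
```

Emit:
run_rows --pt "0 0 0 0" --pt "0 0 0 0" --pt "0 0 0 0" --pt "0 0 0 0" --finger_gap 0.0

```text
time_s: 27.4
tool_pos: [0.5888, -0.399, 0.0203]
orientation: [[-0.161, 0.987, 0.0], [0.987, 0.161, -0.001], [-0.001, 0.0, -1.0]]
contact_force: [-1.2, 0.8, 3.9]
width: 0.0347
grasp_force: 30.0
```

Emit:
run_rows --pt "0 0 -0.05 0" --pt "0 0 -0.1 0" --pt "0 0 -0.15 0" --pt "0 0 -0.15 0" --pt "0 0 -0.15 0"

```text
time_s: 28.02
tool_pos: [0.5881, -0.3983, 0.1686]
orientation: [[-0.161, 0.987, -0.001], [0.987, 0.161, 0.001], [0.001, -0.001, -1.0]]
contact_force: [-0.5, 0.1, -1.2]
width: 0.0346
grasp_force: 30.0
```

```bash
python3 - <<'E'
from h import *
print(tool([.4324,-.3955,.170]).round(4))
c=eyes.get_calibration('wrist'); im=eyes.capture('wrist'); p=ctrl.get_obs()['tool_pos']
# nut bore top: nut origin about TCP-.020, collar top TCP-.002
cv2.imwrite('pics/w12.png',cv2.resize(im[240:400,230:400],None,fx=3.5,fy=3.5,interpolation=2)[:,:,::-1]); print(proj(c,[*p[:2],p[2]-.002]),proj(c,[*p[:2],p[2]-.020]))
E
```

```text
[ 0.0278 -0.1532 -0.0012]
[313.88410481 322.30901329] [314.13557139 303.02673164]
```

View pics/w12.png

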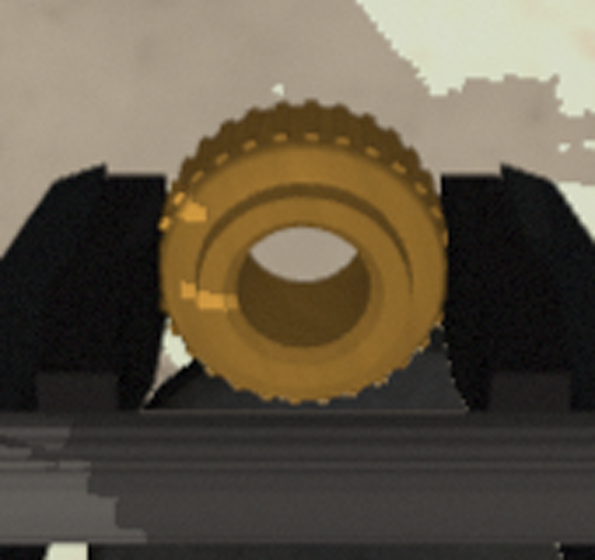

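The nut is held flat, with its bore at full-frame (317,322). The x offset matches the camera's constant ~1 mm bias seen before, so I aim the TCP at the stud.

Emit:
run_rows --pt "0.0094 -0.051 0 0" --pt "0.019 -0.102 0 0" --pt "0.0281 -0.1536 0 0" --pt "0.0281 -0.1536 0 0" --pt "0.0281 -0.1536 0 0" --pt "0.0281 -0.1536 0 0"

```text
time_s: 28.82
tool_pos: [0.4334, -0.3957, 0.1692]
orientation: [[-0.162, 0.987, -0.0], [0.987, 0.162, 0.0], [0.0, 0.0, -1.0]]
contact_force: [0.7, -0.1, -0.3]
width: 0.035
grasp_force: 30.0
```

```bash
python3 - <<'E'
from h import *
for _ in range(3): print(tool([.4320,-.3953,.1203]).round(4)); im=eyes.capture('wrist')
c=eyes.get_calibration('wrist'); cv2.imwrite('pics/w13.png',cv2.resize(im[240:400,230:400],None,fx=3.5,fy=3.5,interpolation=2)[:,:,::-1]); print(proj(c,[.432,-.3953,.125]))
E
```

```text
[ 0.0006 -0.0013  0.0489]
[ 0.0006 -0.0013  0.049 ]
[ 0.0006 -0.0013  0.0491]
[312.80878876 283.0895141 ]
```

View pics/w13.png

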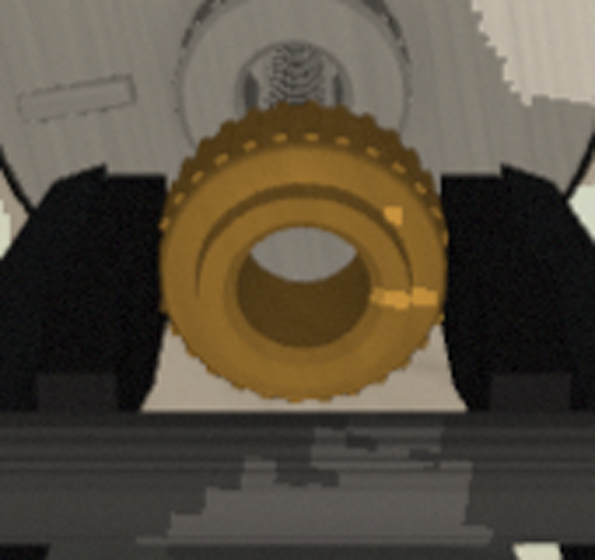

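The stud shows at crop x 294 against the bore's 304, so it needs about −1.4 mm in tool y. That agrees with the pose reading.

Emit:
run_rows --pt "0.0006 -0.0014 0 0" --pt "0.0006 -0.0014 0.012 0" --pt "0.0006 -0.0014 0.022 0" --pt "0.0006 -0.0014 0.03 0" --pt "0.0006 -0.0014 0.037 0" --pt "0.0006 -0.0014 0.04 0" --pt "0.0006 -0.0014 0.04 0" --pt "0.0006 -0.0014 0.04 0"

```text
time_s: 29.98
tool_pos: [0.4311, -0.3957, 0.13]
orientation: [[-0.161, 0.987, 0.0], [0.987, 0.161, -0.0], [-0.001, 0.0, -1.0]]
contact_force: [-0.3, 0.0, -2.0]
width: 0.0349
grasp_force: 30.0
```

Emit:
run_rows --pt "0 0 0.004 0" --pt "0 0 0.007 0" --pt "0 0 0.007 0" --pt "0 0 0.007 0"

```text
time_s: 30.48
tool_pos: [0.431, -0.3954, 0.1227]
orientation: [[-0.161, 0.987, -0.0], [0.987, 0.161, 0.0], [0.0, -0.0, -1.0]]
contact_force: [-0.6, 0.2, 0.5]
width: 0.0347
grasp_force: 30.0
```

No side force, with the nut around the stud. Now the last 2 mm.

Emit:
run_rows --pt "0 0 0.001 0" --pt "0 0 0.002 0" --pt "0 0 0.002 0" --pt "0 0 0.002 0"

```text
time_s: 30.98
tool_pos: [0.431, -0.3955, 0.1208]
orientation: [[-0.161, 0.987, 0.0], [0.987, 0.161, -0.0], [-0.0, 0.0, -1.0]]
contact_force: [-0.2, 0.8, -0.9]
width: 0.0346
grasp_force: 30.0
```

Emit:
run_rows --pt "0 0 0.001 0" --pt "0 0 0.001 0"

```text
time_s: 31.22
tool_pos: [0.431, -0.3955, 0.1203]
orientation: [[-0.161, 0.987, 0.0], [0.987, 0.161, -0.0], [-0.0, 0.0, -1.0]]
contact_force: [-0.8, 1.5, 3.3]
width: 0.0347
grasp_force: 30.0
```

Emit:
run_rows --pt "0 0 0 0" --pt "0 0 0 0" --pt "0 0 0 0" --finger_gap 0.055

```text
time_s: 31.6
tool_pos: [0.4309, -0.3954, 0.1195]
orientation: [[-0.161, 0.987, -0.0], [0.987, 0.161, 0.0], [0.0, -0.0, -1.0]]
contact_force: [-0.6, 0.0, -0.2]
width: 0.0545
grasp_force: 0.0
```

Emit:
run_rows --pt "0 0 -0.04 0" --pt "0 0 -0.09 0" --pt "0 0 -0.14 0" --pt "0 0 -0.14 0" --pt "0 0 -0.14 0"

```text
time_s: 32.22
tool_pos: [0.4307, -0.3951, 0.259]
orientation: [[-0.161, 0.987, -0.0], [0.987, 0.161, 0.001], [0.001, -0.0, -1.0]]
contact_force: [-0.2, 0.3, 0.7]
width: 0.0549
grasp_force: 0.0
```

```bash
python3 - <<'E'
from h import *
c=eyes.get_calibration('wrist'); im=eyes.capture('wrist')
S=cv2.resize(eyes.capture('scene')[200:350,260:440],(400,340),interpolation=2)
for z in(.08,.1,.118,.125): print(z,proj(c,[.432,-.3955,z])-[150,60])
cv2.imwrite('pics/v14.png',np.hstack([im[60:400,150:550],S])[:,:,::-1])
E
```

```text
0.08 [166.86969734 165.01310061]
0.1 [166.91817788 170.65918488]
0.118 [166.96747564 176.40044446]
0.125 [166.98832477 178.82855205]
```

View pics/v14.png

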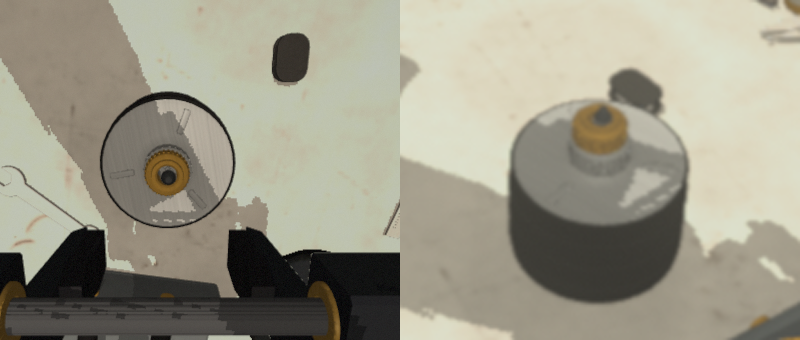

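The nut sits flat on the hub at crop (167,172), with the stud tip showing through. The lid is level and the barrel upright, so I'm handing in.

```bash
python3 -c "
from station import ctrl
print(ctrl.finish_job())"
```

```text
the job is handed in; nothing more can be done
None
```

The job is handed in at about 32 s of the 120 s limit: both stones are in the barrel, the inner lid is seated, the outer lid is level on the rim, and the nut is flat on the hub, though no verdict came back from the hand-in.

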